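Pack the press jig with spacers and hold it shut on the heat sink

TASK

Take the capacitor out of the gap in the press jig and put it in the black parts tray; then stand spacer blocks from the rack, side by side, in the gap between the press plate and the heat sink, as many as it takes for the press to clamp them (one or two). Push the carriage by its upright tab towards the heat sink until you feel it squeeze the stack, its spring pressed in about half way, and finish while still holding it pushed in: the carriage springs back if let go. Leave the other things on the bench alone.

Things in the scene. Friction and masses are not known exactly. Their poses are not given: they have to be found in the camera images.
- jig: Press jig, fixed: dark steel base plate 90 (x) x 235 (y) x 10 mm, lying flat, top at z = 10 mm in its frame. Origin: on the bench surface, on the jig's centre line, straight below the press plate's front face when the carriage is fully back. +z up; the gap runs from there along +y to the heat sink; the carriage is on the -y side. The jig is turned up to 0.25 rad.
- carriage (a joint): Position of the grey sliding carriage (46 x 46 mm, top 36 mm above the bench) along the jig's +y, m: 0 fully back (rest), 0.030 at the end stop. A light return spring (about 2 to 3 N) pushes it back to 0 whenever it is not held.
- carriage_tab (a point): Middle of the top edge of the upright aluminium tab on the carriage, 85 mm above the bench. The tab is 30 mm wide (jig x), 12 mm thick (jig y), its sides bare from 36 to 85 mm above the bench; 55 mm behind the press plate's front face (towards -y) while the plate's spring is not pressed. Push it along the jig's +y or grip it across its 30 mm width.
- press (a joint): How far the press plate is pressed back into the carriage against its springs, m: 0 free, 0.010 fully in, 0.8 N per mm. The press plate (46 mm wide, 12 to 36 mm above the bench) stands in front of the carriage and moves with it, its front face at jig y = carriage - press. So with the stack tight, pushing the carriage 5 mm further gives about 4 N.
- heatsink: Black finned heat sink, fixed on the jig, 46 mm wide (x), 30 mm high. Origin: bottom middle of its flat front face (10 mm above the bench); that face looks along the jig's -y, to the press plate. The gap with the carriage back is the heat sink's y in the jig frame, 37 to 63 mm; the carriage with its spring half pressed can take up 25 mm of it, the rest must be filled with spacers.
- spacer0: Spacer block of bare aluminium (three alike): lower body 46 (x) x 20 (y, the thickness that fills the gap) x 34 mm high, and on it a centred tab 30 (x) x 12 (y) x 32 mm high to grip across its 30 mm; 66 mm high in all. Origin: centre of the underside. Stands in a slot of the rack at the start, underside 8 mm above the bench; in the gap it stands on the jig's base plate, centred across it (x), its y along the jig's y.
- spacer1: Spacer block of bare aluminium (three alike): lower body 46 (x) x 20 (y, the thickness that fills the gap) x 34 mm high, and on it a centred tab 30 (x) x 12 (y) x 32 mm high to grip across its 30 mm; 66 mm high in all. Origin: centre of the underside. Stands in a slot of the rack at the start, underside 8 mm above the bench; in the gap it stands on the jig's base plate, centred across it (x), its y along the jig's y.
- spacer2: Spacer block of bare aluminium (three alike): lower body 46 (x) x 20 (y, the thickness that fills the gap) x 34 mm high, and on it a centred tab 30 (x) x 12 (y) x 32 mm high to grip across its 30 mm; 66 mm high in all. Origin: centre of the underside. Stands in a slot of the rack at the start, underside 8 mm above the bench; in the gap it stands on the jig's base plate, centred across it (x), its y along the jig's y.
- rack: Grey plastic rack, fixed, 70 (x) x 130 (y) x 8 mm with low ribs up to 18 mm; three slots across x at y = -40, 0, 40 mm, one spacer in each. Origin: centre of the underside.
- capacitor: Grey capacitor, an upright cylinder 30 mm across and 65 mm high (brass terminals 3 mm more), standing in the gap on the jig's base plate at the start. Origin: centre of the underside.
- tray: Black open parts tray, fixed, outside 120 (x) x 110 (y) x 28 mm, walls 4 mm, floor about 4 mm thick, empty. Origin: centre of the underside.
- screwdriver: Bystander: screwdriver 190 mm long lying between the jig and the rack. Origin near its middle, on the bench.
- spool: Bystander: solder spool 60 mm across, 46 mm high. Origin: centre of the underside.
- board: Bystander: green circuit board 70 x 100 mm, up to 18 mm high. Origin: centre of the underside.
- mug: Bystander: white mug 80 mm across, 90 mm high. Origin: centre of the underside.
- bitcase: Bystander: black case of driver bits 200 x 120 x 50 mm. Origin: centre of the underside.
- jar: Bystander: small jar 50 mm across, 60 mm high. Origin: centre of the underside.
Mind the look-alikes: they are no part of the job. Leave any pink or red look-alike of the spacer2 alone.

How it is judged:
On the way, in this order (a step that is already met when the one before it is completed fails the run):
1. the capacitor lies or stands in the tray, let go (x of capacitor in the frame of tray between -0.058 and 0.058 m and y of capacitor in the frame of tray between -0.053 and 0.053 m and height (world z) of capacitor below 0.03 m and contact force between capacitor and the fingers below 0.1 N), for 0.2 s.
2. a spacer stands in the gap, let go ((((x of spacer0 in the frame of jig between -0.014 and 0.014 m and y of spacer0 in the frame of jig between 0.005 and 0.066 m and z of spacer0 in the frame of jig between 0.005 and 0.016 m and angle between spacer0's own z axis and vertical below 0.15 rad and angle between the y axis of spacer0 and the y axis of jig, either way round below 0.2 rad) and contact force between spacer0 and the fingers below 0.1 N) or ((x of spacer1 in the frame of jig between -0.014 and 0.014 m and y of spacer1 in the frame of jig between 0.005 and 0.066 m and z of spacer1 in the frame of jig between 0.005 and 0.016 m and angle between spacer1's own z axis and vertical below 0.15 rad and angle between the y axis of spacer1 and the y axis of jig, either way round below 0.2 rad) and contact force between spacer1 and the fingers below 0.1 N) or ((x of spacer2 in the frame of jig between -0.014 and 0.014 m and y of spacer2 in the frame of jig between 0.005 and 0.066 m and z of spacer2 in the frame of jig between 0.005 and 0.016 m and angle between spacer2's own z axis and vertical below 0.15 rad and angle between the y axis of spacer2 and the y axis of jig, either way round below 0.2 rad) and contact force between spacer2 and the fingers below 0.1 N))), for 0.2 s.
At the end, for the whole second after the job is handed in: Capacitor at rest in the tray. Spacers stand upright and square in the gap (14 mm off-centre, 0.2 rad at most), any other over 100 mm from the jig's origin. The robot still pushes the carriage, at rest, with the press spring in by over 3 mm and the stack on the heat sink with over 1 N (all of step 1 and linear speed of capacitor below 0.02 m/s and ((x of spacer0 in the frame of jig between -0.014 and 0.014 m and y of spacer0 in the frame of jig between 0.005 and 0.066 m and z of spacer0 in the frame of jig between 0.005 and 0.016 m and angle between spacer0's own z axis and vertical below 0.15 rad and angle between the y axis of spacer0 and the y axis of jig, either way round below 0.2 rad) or horizontal distance between spacer0 and jig above 0.1 m) and ((x of spacer1 in the frame of jig between -0.014 and 0.014 m and y of spacer1 in the frame of jig between 0.005 and 0.066 m and z of spacer1 in the frame of jig between 0.005 and 0.016 m and angle between spacer1's own z axis and vertical below 0.15 rad and angle between the y axis of spacer1 and the y axis of jig, either way round below 0.2 rad) or horizontal distance between spacer1 and jig above 0.1 m) and ((x of spacer2 in the frame of jig between -0.014 and 0.014 m and y of spacer2 in the frame of jig between 0.005 and 0.066 m and z of spacer2 in the frame of jig between 0.005 and 0.016 m and angle between spacer2's own z axis and vertical below 0.15 rad and angle between the y axis of spacer2 and the y axis of jig, either way round below 0.2 rad) or horizontal distance between spacer2 and jig above 0.1 m) and ((x of spacer0 in the frame of jig between -0.014 and 0.014 m and y of spacer0 in the frame of jig between 0.005 and 0.066 m and z of spacer0 in the frame of jig between 0.005 and 0.016 m and angle between spacer0's own z axis and vertical below 0.15 rad and angle between the y axis of spacer0 and the y axis of jig, either way round below 0.2 rad) or (x of spacer1 in the frame of jig between -0.014 and 0.014 m and y of spacer1 in the frame of jig between 0.005 and 0.066 m and z of spacer1 in the frame of jig between 0.005 and 0.016 m and angle between spacer1's own z axis and vertical below 0.15 rad and angle between the y axis of spacer1 and the y axis of jig, either way round below 0.2 rad) or (x of spacer2 in the frame of jig between -0.014 and 0.014 m and y of spacer2 in the frame of jig between 0.005 and 0.066 m and z of spacer2 in the frame of jig between 0.005 and 0.016 m and angle between spacer2's own z axis and vertical below 0.15 rad and angle between the y axis of spacer2 and the y axis of jig, either way round below 0.2 rad)) and value of joint press above 0.003 m and (contact force between heatsink and spacer0 above 1 N or contact force between heatsink and spacer1 above 1 N or contact force between heatsink and spacer2 above 1 N) and velocity of joint carriage below 0.01 m/s and contact force between any of the fingers, the arm and jig above 1 N); the arm keeps its last pose, push and grip.
It fails at once if another thing on the bench was moved by more than 40 mm (distance of any of screwdriver, spool, board, mug, bitcase, jar from where it was at the start of the episode above 0.04 m).
It also fails if it takes over 72 s, if anything falls off the work surface, if the arm or the gripper's body presses on something with over 40 N, if the wrist force passes 120 N, or if a joint passes its speed limit or range.

ROBOT

A 7-joint arm with a two-finger parallel gripper is mounted at the origin on the work surface. World frame = base frame: x ahead of the robot, y to its left, z up, the work surface at z = 0. Lengths are in m, angles in rad, forces in N, time in s.
With the tool pointing down it reaches from about 0.425 to 0.875 m from the base axis. Payload 8.4 kg.
Tool frame: the origin (TCP) lies at the very end of the fingers, on their centre line; the grasp point (between the pads) lies 19 mm behind it (robot.grip_point_offset is the distance from the TCP to the grasp point, in m); z points along the fingers, y is the line along which they close (so a half turn about z gives the same grasp; the last joint's range is limited). The gripper opens to 87 mm and grips with 3 to 60 N. Pads are 19 mm wide; open, the fingers measure 117 mm over their backs; the gripper's body (75 mm by 190 mm) begins 51 mm behind the grasp point.
Start: joints at [-1.201, 0.333, 0.04, 1.465, -0.013, 1.343, -0.059], TCP at [0.294, 0.58, 0.199] pointing down, gripper open.
Joint ranges: [-2.58, 2.58], [-0.38, 2.09], [-1.3, 1.39], [0.25, 2.4], [-1.5, 4.64], [0.08, 2.09], [-2.65, 2.65]. Speed limits (rad/s): [2.22, 2.22, 2.79, 2.79, 3.14, 3.14, 3.14].

INTERFACE

Orientations are given as a rotation vector (axis times angle).
In Python, from bench import robot gives the robot as it stands.
- The arm moves only by the tool jog_arm, never from a script. Its argument "increments" is a list of rows, each a list of 7 numbers: the shift along the tool's x, y, z in mm, then the turn, a rotation vector about the tool's x, y, z in rad, then the finger opening in mm, from 0 to 87. In form: [[dx, dy, dz, rx, ry, rz, claw], ...]. A call has 1 to 20 rows; each row shifts and turns the commanded pose from where the row before left it, along the tool's axes as they then stand; what a row does not reach is not made up. A row lasts 1/8 s, in which the tool goes at most 62.5 mm and 10.7 degrees, less where a joint would pass 70% of its speed; a pose out of reach is approached as far as the arm can. A call is refused whole if a number of a shift passes 62.5 or a number of a turn 0.188, either way. A call with a gripper value outside its range is refused whole. The fingers move at their own pace and stop on an object; the grip force is fixed at half the most. Time passes only in rows, so rows that do not move let the fingers close. It gives the time, the measured TCP pose, the force, the opening and the grip force at its end, in the units of the state.
- robot.observe(): the state, without advancing time (a new reading comes with each control period).
- robot.snapshot(name): name is "scene" or "side" or "wrist"; returns the picture (480x640x3 uint8, red, green, blue); there is no depth.
- robot.camera_info(name): a dict with "mtx" (3x3 intrinsics, pixels), "world_to_cam" (4x4, takes a point from world to camera coordinates); the wrist camera has in their place "T_tool_cam" (4x4, takes a point from camera to tool coordinates, whose origin is the TCP and whose axes are the flange's). Camera axes: x right, y up, looking along -z (the intrinsics and any distortion apply to the point x, -y, -z); pixel columns grow to the right and rows downward; lengths in m; the calibration is good to about 2 mm. A picture is of the moment at which its call begins: read the wrist's pose just before it. camera_info takes no time and is no camera call.
- robot.sign_off(): hands the job in; it is judged then, once.
Trained networks look in the newest picture that a camera, given by its name, has taken for a name from the list of things; names that differ only in an ending like _2 or _b are one class to them, and where a whole thing is asked for, a point or a joint stands for the part that bears it (a point fixed in the world has none). Each returns a list of dicts, best first, with "score" (0 to 1); they miss things now and then, are a little off and sometimes report something else, mostly with a low value. They report only what shows in the picture. A call takes as long as a camera call. They do not tell look-alikes from the thing itself.
- robot.cut_out(camera, target): "region" (480x640 bool, what is visible of it) and "bbox" ([left, top, right, bottom] in pixels, round what is visible of it).
- robot.pinpoint(camera, target): "location" ([column, row] in pixels: a listed point, or the origin of a listed thing).
The state is a dict: "t": time; "q": joint angles; "dq": joint speeds; "tau": joint torques, N m; "ee_pos": TCP position; "tool_rot": TCP orientation; "contact_force": force on the tool from outside, world axes, zero at the start; "wrist_torque": the same for the moment, N m; "opening": finger opening in m; "grip_force": force on a finger pad.
Only numpy, scipy, OpenCV 4.12 (cv2) and the standard library are available. Lean on these libraries where they do the work, as an engineer would, in place of code of your own. Each camera call takes 0.05 s, during which the arm holds its last target. There are 200 camera calls.

## Working session

There is one attempt and no reset: what is moved stays moved. The work goes in short steps, Python scripts to look and compute and a tool call to move; the robot and the scene stay as the last step left them, time stands still between calls to the robot, and variables do not carry over. Pictures are saved under pics/ and viewed, at most 10 in all, crops included, and the job is handed in when it is done.

Besides the shell and the picture viewer there is one more tool, called by a JSON object that holds its "op" and its "data", one argument or row to a line. jog_arm: Moves the arm, as the interface text tells. Its arguments: {"type":"object","properties":{"increments":{"type":"array","items":{"type":"array","items":{"type":"number"}}}},"required":["increments"]}

```bash
mkdir -p pics; ls; cat > h.py <<'E'
import numpy as np, cv2
from bench import robot
from scipy.spatial.transform import Rotation as R
def ray(cam,px,T=None):
    ci=robot.camera_info(cam); K=np.array(ci["mtx"]); 
    p=cv2.undistortPoints(np.array([[px]],float),K,np.array(ci.get("dist",np.zeros(5)),float))[0,0] 
    d=np.array([p[0],-p[1],-1.])
    if cam=="wrist":
        s=robot.observe(); Tt=np.eye(4); Tt[:3,:3]=R.from_rotvec(s["tool_rot"]).as_matrix(); Tt[:3,3]=s["ee_pos"]
        M=Tt@np.array(ci["T_tool_cam"])
    else: M=np.linalg.inv(np.array(ci["world_to_cam"]))
    return M[:3,3],M[:3,:3]@d
def onz(cam,px,z):
    o,d=ray(cam,px); return o+d*(z-o[2])/d[2]
def tri(rs):
    A=0;b=0
    for o,d in rs:
        d=d/np.linalg.norm(d);P=np.eye(3)-np.outer(d,d);A=A+P;b=b+P@o
    return np.linalg.solve(A,b)
E
python3 - <<'E'
from h import *
print(robot.camera_info("scene"),robot.camera_info("wrist").keys())
names="jig carriage_tab heatsink spacer0 spacer1 spacer2 rack capacitor tray screwdriver spool board mug bitcase jar".split()
ims={}
for c in ("scene","side"):
    ims[c]=robot.snapshot(c); cv2.imwrite(f"pics/{c}0.png",ims[c][...,::-1])
    for n in names:
        print(c,n,[(round(r["score"],2),np.round(r["location"]).tolist()) for r in robot.pinpoint(c,n)][:4])
print(robot.observe())
E
```

```text
pics
{'mtx': array([[494.99537063,   0.        , 327.50305733],
       [  0.        , 494.99537063, 241.59805973],
       [  0.        ,   0.        ,   1.        ]]), 'world_to_cam': array([[-0.4271999 ,  0.90401176, -0.01621704,  0.28409761],
       [-0.62751104, -0.28352825,  0.72514938,  0.26024988],
       [ 0.65094557,  0.31996011,  0.6884006 , -1.50452777],
       [ 0.        ,  0.        ,  0.        ,  1.        ]])} dict_keys(['mtx', 'T_tool_cam'])
scene jig [(0.7, [273.0, 232.0]), (0.68, [384.0, 286.0])]
scene carriage_tab [(0.7, [360.0, 248.0]), (0.53, [240.0, 226.0])]
scene heatsink [(0.97, [397.0, 287.0])]
scene spacer0 [(0.68, [242.0, 225.0]), (0.66, [256.0, 201.0]), (0.64, [256.0, 231.0]), (0.58, [270.0, 233.0])]
scene spacer1 [(0.68, [242.0, 225.0]), (0.66, [256.0, 201.0]), (0.64, [256.0, 231.0]), (0.58, [270.0, 233.0])]
scene spacer2 [(0.68, [242.0, 225.0]), (0.66, [256.0, 201.0]), (0.64, [256.0, 231.0]), (0.58, [270.0, 233.0])]
scene rack [(0.83, [257.0, 232.0]), (0.39, [333.0, 332.0]), (0.2, [215.0, 277.0])]
scene capacitor [(0.88, [393.0, 289.0])]
scene tray [(0.
[... 960 characters left out ...]
, 197.0])]
side jar []
{'t': 1.6, 'q': array([-1.20120741,  0.3331926 ,  0.03990241,  1.46535563, -0.01338644,
        1.34331271, -0.05852873]), 'dq': array([0.00241228, 0.00062239, 0.00152322, 0.00120844, 0.00076324,
       0.00033885, 0.00130553]), 'tau': array([ 2.90249345e-04, -6.56106949e+01,  1.33293126e+00, -4.04056406e+01,
       -5.98916039e-02,  3.50102002e-02,  4.13293822e-05]), 'ee_pos': array([0.29368483, 0.57985783, 0.19907246]), 'tool_rot': array([ 7.29734923e-01,  3.05565992e+00, -5.54964182e-06]), 'contact_force': array([-0.50383988,  0.03458477,  1.04302441]), 'wrist_torque': array([-0.02523945,  0.01632484,  0.00194924]), 'grip_force': 0.0, 'opening': 0.08722139527592054}
```

View pics/scene0.png

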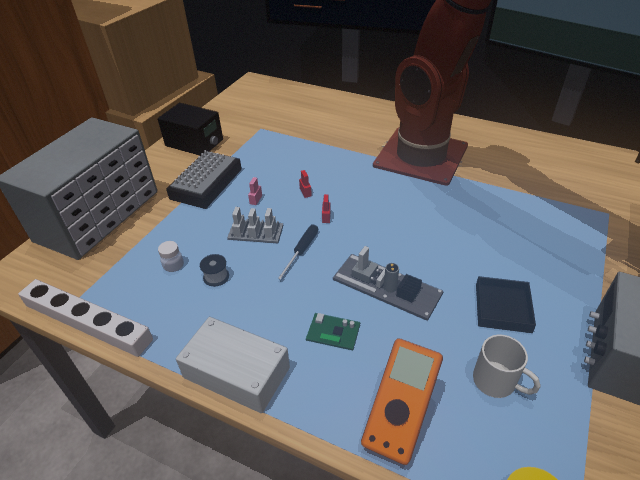

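View pics/side0.png

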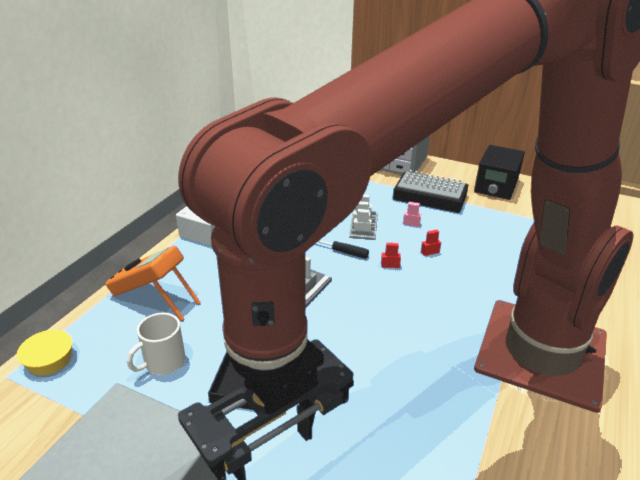

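```bash
python3 - <<'E'
from h import *
np.set_printoptions(precision=4,suppress=True)
P=lambda *a:print(*a)
P("tray",onz("scene",[501,306],0),onz("side",[246,384],0))
P("cap",onz("scene",[393,289],.01)); P("hs",onz("scene",[397,287],.01)); P("jig",onz("scene",[384,286],0))
P("tab",onz("scene",[360,248],.085),onz("side",[305,257],.085),tri([ray("scene",[360,248]),ray("side",[305,257])]))
for p in ([242,225],[256,201],[256,231],[270,233]): P("sp s",onz("scene",p,.008))
for p in ([362,231],[392,265],[432,252],[410,223]): P("sp side",onz("side",p,.008))
P("rack",onz("scene",[257,232],0),onz("side",[363,228],0))
for n,p in dict(screw=[302,250],spool=[215,277],board=[334,330],mug=[494,378],bit=[206,185],jar=[170,266]).items(): P(n,onz("scene",p,0))
P(robot.camera_info("wrist"))
E
```

```text
tray [0.4874 0.3348 0.    ] [0.4979 0.3401 0.    ]
cap [0.5471 0.1066 0.01  ]
hs [0.5378 0.1127 0.01  ]
jig [0.5386 0.0826 0.    ]
tab [0.5281 0.0165 0.085 ] [0.5303 0.0269 0.085 ] [0.531  0.0198 0.0839]
sp s [ 0.5009 -0.3212  0.008 ]
sp s [ 0.4014 -0.3396  0.008 ]
sp s [ 0.5058 -0.2761  0.008 ]
sp s [ 0.4977 -0.2398  0.008 ]
sp side [ 0.4951 -0.242   0.008 ]
sp side [ 0.372  -0.1335  0.008 ]
sp side [ 0.2992 -0.2315  0.008 ]
sp side [ 0.392  -0.3386  0.008 ]
rack [ 0.5008 -0.2772 -0.    ] [ 0.5025 -0.2687  0.    ]
screw [ 0.5117 -0.1418  0.    ]
spool [ 0.6756 -0.2857  0.    ]
board [0.6973 0.0304 0.    ]
mug [0.6716 0.3577 0.    ]
bit [ 0.3893 -0.5147  0.    ]
jar [ 0.6907 -0.4048  0.    ]
{'mtx': array([[344.4199,   0.    , 311.8156],
       [  0.    , 344.4199, 231.9733],
       [  0.    ,   0.    ,   1.    ]]), 'T_tool_cam': array([[-0.0004,  0.9698,  0.244 ,  0.0657],
       [ 1.    ,  0.0004, -0.0002, -0.0003],
       [-0.0003,  0.244 , -0.9698, -0.1866],
       [ 0.    ,  0.    ,  0.    ,  1.    ]])}
```

Scene view: the jig runs from its tab at (363,258) past the capacitor at (392,275) to the heat sink at (410,288), and the tray is at (505,303). The grey spacers stand in the rack at (237,221), (253,222) and (268,222). Look-alikes are pink at (255,190) and red at (305,183) and (326,208), and I will avoid those. The side view confirms the rack at (363,215), with the arm hiding the jig.

Next I bring the wrist camera over the jig.

{"op": "jog_arm", "data": {
  "increments": [
    [0,0,-5,0,0,0.18,87],
    [0,0,-5,0,0,0.18,87],
    [0,0,-5,0,0,0.18,87],
    [0,0,-5,0,0,0.18,87],
    [0,0,-5,0,0,0.18,87],
    [0,0,-5,0,0,0.18,87],
    [-40,20,0,0,0,0.02,87],
    [-40,20,0,0,0,0,87],
    [-40,20,0,0,0,0,87],
    [-40,20,0,0,0,0,87],
    [-40,20,0,0,0,0,87],
    [-40,20,-5,0,0,0,87],
    [-40,20,-5,0,0,0,87],
    [-40,20,-5,0,0,0,87],
    [-40,20,-5,0,0,0,87],
    [-40,20,0,0,0,0,87],
    [-40,20,0,0,0,0,87],
    [-40,20,0,0,0,0,87],
    [0,0,0,0,0,0,87],
    [0,0,0,0,0,0,87]
  ]
}}

```text
t: 4.1
ee_pos: [0.5352, 0.1014, 0.249]
tool_rot: [-2.219, -2.224, -0.0]
contact_force: [-0.3, 0.8, -0.2]
opening: 0.0868
grip_force: 0.0
```

```bash
python3 - <<'E'
from h import *
np.set_printoptions(precision=4,suppress=True)
s=robot.observe(); M=R.from_rotvec(s["tool_rot"]).as_matrix(); print(s["t"],s["ee_pos"],M,s["q"])
im=robot.snapshot("wrist"); cv2.imwrite("pics/w1.png",im[...,::-1])
for n,z in dict(jig=0,carriage_tab=.085,heatsink=.01,capacitor=.01,tray=0).items():
    for r in robot.pinpoint("wrist",n)[:2]: print(n,round(r["score"],2),np.round(r["location"]),onz("wrist",r["location"],z))
E
```

```text
4.1 [0.5352 0.1014 0.249 ] [[-0.0022  1.     -0.0002]
 [ 1.      0.0022  0.0004]
 [ 0.0004 -0.0002 -1.    ]] [-0.7966  0.092   0.5723  1.6711 -0.051   1.3934 -0.215 ]
jig 0.84 [313. 218.] [0.5371 0.0771 0.    ]
carriage_tab 0.7 [306. 277.] [0.529  0.0295 0.085 ]
heatsink 0.96 [314. 184.] [0.5387 0.1222 0.01  ]
capacitor 0.68 [319. 203.] [0.5446 0.0985 0.01  ]
```

View pics/w1.png

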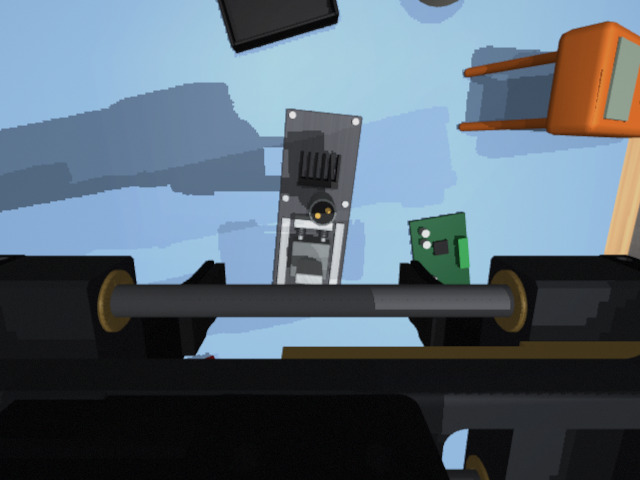

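The wrist view shows the jig from (287,109)/(362,117) downwards. The heat sink is at (320,165), the capacitor top at (321,210), the press plate near (312,240), and the board at (440,245) is clear of it. The tray corner is at the top.

```bash
python3 - <<'E'
from h import *
np.set_printoptions(precision=4,suppress=True)
W=lambda p,z:onz("wrist",p,z)
print("corn",W([287,109],.01),W([362,117],.01),W([273.5,280],.01))
print("bolts",W([292,115],.012),W([355,122],.012),W([286,198],.012),W([345,204.5],.012))
print("hs top",W([300,183],.04),W([336,187],.04))
print("cap top",W([321,211],.077))
print("plate",W([297,238],.036),W([330,242],.036))
print("tray",W([236,50],.028),W([338,15],.028))
im=cv2.imread("pics/w1.png")[90:300,240:400]
cv2.imwrite("pics/w1c.png",cv2.resize(im,None,fx=3.5,fy=2.85*1,interpolation=cv2.INTER_CUBIC))
E
```

```text
corn [0.5064 0.2087 0.01  ] [0.5945 0.2    0.01  ] [ 0.4855 -0.005   0.01  ]
bolts [0.5123 0.2019 0.012 ] [0.5862 0.1943 0.012 ] [0.5038 0.1042 0.012 ] [0.577  0.0963 0.012 ]
hs top [0.5221 0.1257 0.04  ] [0.5634 0.1213 0.04  ]
cap top [0.5454 0.1002 0.077 ]
plate [0.518  0.0595 0.036 ] [0.5578 0.0546 0.036 ]
tray [0.4535 0.2669 0.028 ] [0.5627 0.3008 0.028 ]
```

View pics/w1c.png

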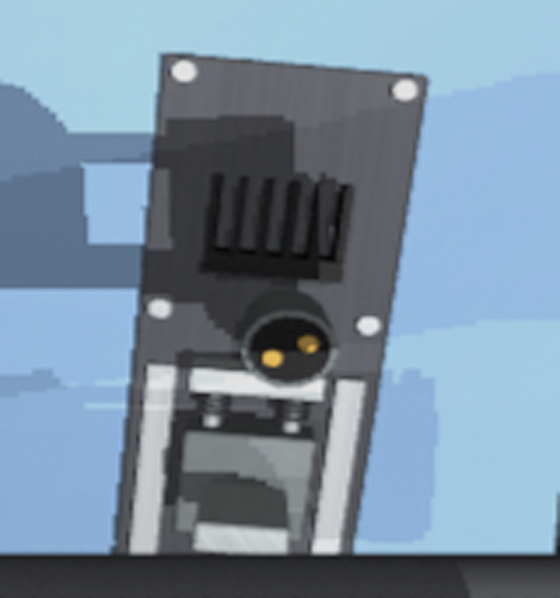

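```bash
python3 - <<'E'
from h import *
np.set_printoptions(precision=4,suppress=True)
W=lambda p,z:onz("wrist",p,z)
a=-.097; X=np.array([np.cos(a),np.sin(a),0]);Y=np.array([-np.sin(a),np.cos(a),0])
h=(W([298,185.4],.04)+W([335,188],.04))/2; p=(W([294.3,219.8],.036)+W([332.9,225],.036))/2
c=W([321,210.5],.077); m=np.array([.5404,.1003,0]); print(h,p)
for n,v in (("hs",h),("cap",c),("plate",p),("pinhs",np.array([.5387,.1222,.01])),("pinjig",np.array([.5371,.0771,0]))): print(n,(v-m)@X,(v-m)@Y)
o=m+Y*((p-m)@Y); print("origin",o)
E
```

```text
[0.541  0.1215 0.04  ] [0.5379 0.0787 0.036 ]
hs -0.001429555383792057 0.021193866266033836
cap 0.0049099920204707884 0.0008816389100359644
plate -0.00036655572260423227 -0.021712901609091933
pinhs -0.003812978929246252 0.021632410676693532
pinjig -0.0010376146613783907 -0.023410539417418223
origin [0.5383 0.0787 0.    ]
```

The gap is about 43 mm, so one spacer should do. Next I grasp the capacitor.

{"op": "jog_arm", "data": {
  "increments": [
    [0,10,0,0,0,0.1,87],
    [0,0,40,0,0,0,87],
    [0,0,40,0,0,0,87],
    [0,0,40,0,0,0,87],
    [0,0,40,0,0,0,87],
    [0,0,30,0,0,0,87],
    [0,0,19,0,0,0,87],
    [0,0,10,0,0,0,87],
    [0,0,0,0,0,0,87],
    [0,0,0,0,0,0,60],
    [0,0,0,0,0,0,40],
    [0,0,0,0,0,0,20],
    [0,0,0,0,0,0,15],
    [0,0,0,0,0,0,15],
    [0,0,0,0,0,0,15]
  ]
}}

```text
t: 6.28
ee_pos: [0.5454, 0.1007, 0.03]
tool_rot: [2.328, 2.11, -0.0]
contact_force: [-0.4, -0.6, -0.6]
opening: 0.0348
grip_force: 0.0
```

{"op": "jog_arm", "data": {
  "increments": [
    [0,0,0,0,0,0,15],
    [0,0,0,0,0,0,15],
    [0,0,-1,0,0,0,15],
    [0,0,-9,0,0,0,15],
    [0,0,-20,0,0,0,15]
  ]
}}

```text
t: 6.9
ee_pos: [0.5449, 0.1005, 0.0602]
tool_rot: [-2.327, -2.11, 0.002]
contact_force: [0.6, 0.5, 0.2]
opening: 0.028
grip_force: 30.1
```

{"op": "jog_arm", "data": {
  "increments": [
    [0,0,-40,0,0,0,15],
    [0,0,-40,0,0,0,15],
    [30,-10,-10,0,0,0,15],
    [40,-14,0,0,0,0,15],
    [40,-14,0,0,0,0,15],
    [40,-14,0,0,0,0,15],
    [40,-14,0,0,0,0,15],
    [31,-9,0,0,0,0,15],
    [10,-2,0,0,0,0,15],
    [0,0,0,0,0,0,15],
    [0,0,40,0,0,0,15],
    [0,0,40,0,0,0,15],
    [0,0,25,0,0,0,15],
    [0,0,12,0,0,0,15],
    [0,0,5,0,0,0,15],
    [0,0,0,0,0,0,15]
  ]
}}

```text
t: 8.9
ee_pos: [0.492, 0.338, 0.0288]
tool_rot: [2.328, 2.109, 0.001]
contact_force: [-0.2, 0.2, -0.0]
opening: 0.0285
grip_force: 30.1
```

{"op": "jog_arm", "data": {
  "increments": [
    [0,0,3,0,0,0,15],
    [0,0,1,0,0,0,15],
    [0,0,0,0,0,0,30],
    [0,0,0,0,0,0,45],
    [0,0,0,0,0,0,55],
    [0,0,0,0,0,0,58],
    [0,0,0,0,0,0,58],
    [0,0,0,0,0,0,58],
    [0,0,-15,0,0,0,58],
    [0,0,-30,0,0,0,60],
    [0,0,-40,0,0,0,70],
    [0,0,-50,0,0,0,80],
    [0,0,-50,0,0,0,80]
  ]
}}

```text
t: 10.52
ee_pos: [0.4914, 0.3379, 0.2119]
tool_rot: [2.328, 2.11, 0.002]
contact_force: [0.5, 1.3, -0.2]
opening: 0.0778
grip_force: 0.0
```

{"op": "jog_arm", "data": {
  "increments": [
    [-30,3,-10,0,0,0,80],
    [-46,5,-10,0,0,0,80],
    [-46,5,-10,0,0,0,80],
    [-46,5,-10,0,0,0,80],
    [-46,5,0,0,0,0,80],
    [-46,5,0,0,0,0,80],
    [-46,5,0,0,0,0,80],
    [-46,5,0,0,0,0,80],
    [-46,5,0,0,0,0,80],
    [-46,5,0,0,0,0,80],
    [-46,6,0,0,0,0,80],
    [-46,6,0,0,0,0,80],
    [-46,6,0,0,0,0,80],
    [-20,0,0,0,0,0,80],
    [0,0,0,0,0,0,80],
    [0,0,0,0,0,0,80]
  ]
}}

```text
t: 12.52
ee_pos: [0.4985, -0.2663, 0.2494]
tool_rot: [-2.326, -2.111, -0.001]
contact_force: [0.3, 1.1, 0.2]
opening: 0.08
grip_force: 0.0
```

```bash
python3 - <<'E'
from h import *
np.set_printoptions(precision=4,suppress=True)
s=robot.observe(); print(s["t"],s["ee_pos"],s["q"])
im=robot.snapshot("wrist"); cv2.imwrite("pics/w2.png",im[...,::-1])
for n,z in dict(spacer0=.008,rack=0).items():
    for r in robot.pinpoint("wrist",n)[:7]: print(n,round(r["score"],2),np.round(r["location"]),onz("wrist",r["location"],z))
im=robot.snapshot("scene"); cv2.imwrite("pics/s2.png",cv2.resize(im[200:350,330:570,::-1],None,fx=3,fy=3))
for n,z in dict(capacitor=.005,heatsink=.01,jig=0,carriage_tab=.085).items():
    for r in robot.pinpoint("scene",n)[:2]: print(n,round(r["score"],2),np.round(r["location"]),onz("scene",r["location"],z))
E
```

```text
12.525 [ 0.4985 -0.2663  0.2494] [-0.4397  0.1885  0.9876  1.6366 -0.1602  1.4025  0.4696]
spacer0 0.96 [333. 242.] [ 0.5214 -0.3226  0.008 ]
spacer0 0.86 [237. 266.] [ 0.3929 -0.3435  0.008 ]
spacer0 0.83 [325. 205.] [ 0.5148 -0.2739  0.008 ]
spacer0 0.81 [153. 194.] [ 0.3034 -0.2401  0.008 ]
spacer0 0.75 [307. 181.] [ 0.4953 -0.2416  0.008 ]
spacer0 0.74 [197. 105.] [ 0.3757 -0.1417  0.008 ]
rack 0.82 [316. 208.] [ 0.503  -0.2776  0.    ]
capacitor 0.71 [504. 306.] [0.4908 0.3404 0.005 ]
heatsink 0.71 [399. 288.] [0.5383 0.1174 0.01  ]
jig 0.65 [386. 284.] [0.5308 0.0836 0.    ]
carriage_tab 0.91 [360. 248.] [0.5266 0.0161 0.085 ]
carriage_tab 0.58 [334. 334.] [0.7613 0.0607 0.085 ]
```

View pics/w2.png

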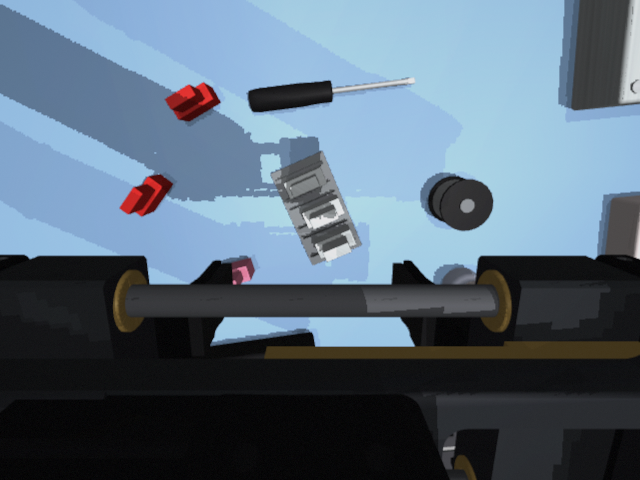

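View pics/s2.png

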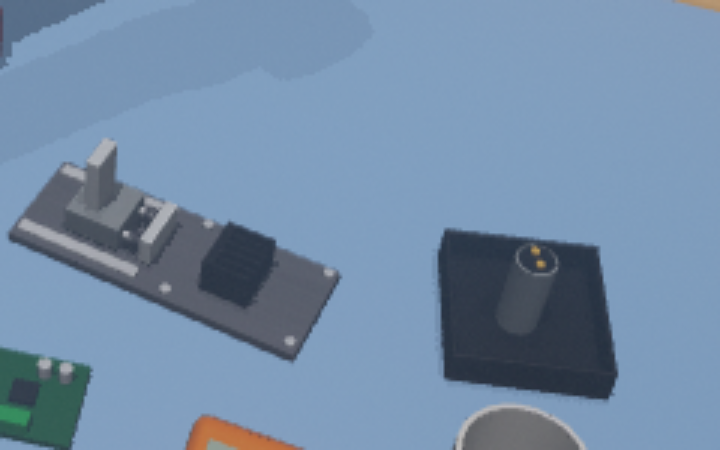

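The scene crop shows the capacitor standing in the tray at (525,290). The wrist view shows the three grey spacers at (305,185), (322,213) and (335,243) in the turned rack. The red ones at (192,100) and (147,193) and the pink one at (242,270) are look-alikes.

I choose the grey one at (305,185) and check it in a crop.

```bash
python3 - <<'E'
import cv2
im=cv2.imread("pics/w2.png")[140:280,250:390]
cv2.imwrite("pics/w2c.png",cv2.resize(im,None,fx=4,fy=4,interpolation=cv2.INTER_CUBIC))
E
```

```text
(no output)
```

View pics/w2c.png

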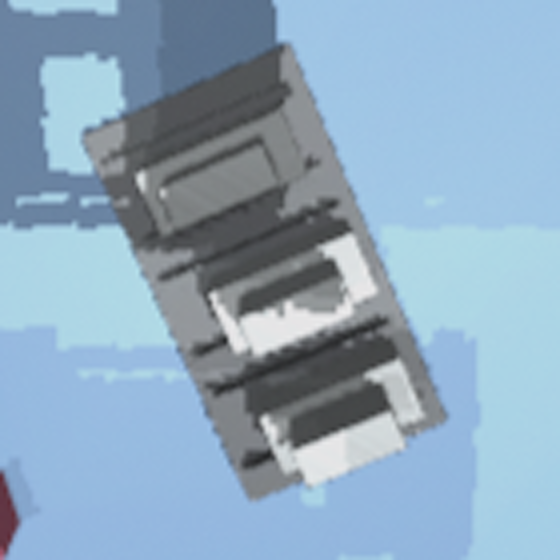

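```bash
python3 - <<'E'
from h import *
np.set_printoptions(precision=4,suppress=True)
W=lambda x,y,z:onz("wrist",[250+x/4,140+y/4],z)
c=[W(85,132,.008),W(288,42,.008),W(445,420,.008),W(255,497,.008)]
for v in (c[1]-c[0],c[2]-c[1],c[2]-c[3],c[3]-c[0]): print(np.hypot(*v[:2]),np.arctan2(v[1],v[0]))
print("rack c",np.mean(c,0))
a=W(158,190,.074);b=W(262,140,.074);t=W(218,185,.074)
print("tab",a,b,np.arctan2(*(b-a)[1::-1]),np.hypot(*(b-a)[:2]),t, "t2",W(345,340,.074) )
E
```

```text
0.0676740141844897 0.31071078459132045
0.1296163413019214 -1.259096478496316
0.06675085344902393 0.3063688974759964
0.12933073270357112 -1.2519513554984578
rack c [ 0.5049 -0.2804  0.008 ]
tab [ 0.4778 -0.2418  0.074 ] [ 0.5062 -0.2315  0.074 ] 0.34683926194357506 0.030168486843316147 [ 0.4936 -0.242   0.074 ] t2 [ 0.5234 -0.2868  0.074 ]
```

{"op": "jog_arm", "data": {
  "increments": [
    [0,0,0,0,0,-0.14,80],
    [0,0,0,0,0,-0.14,80],
    [0,0,0,0,0,-0.13,80],
    [25,2,30,0,0,0,70],
    [0,0,40,0,0,0,70],
    [0,0,40,0,0,0,70],
    [0,0,40,0,0,0,70],
    [0,0,30,0,0,0,70],
    [0,0,15,0,0,0,70],
    [0,0,5,0,0,0,70],
    [0,0,2,0,0,0,70],
    [0,0,0,0,0,0,50],
    [0,0,0,0,0,0,35],
    [0,0,0,0,0,0,15],
    [0,0,0,0,0,0,15],
    [0,0,0,0,0,0,15],
    [0,0,0,0,0,0,15],
    [0,0,0,0,0,0,15]
  ]
}}

```text
t: 15.18
ee_pos: [0.4925, -0.243, 0.0471]
tool_rot: [1.849, 2.539, 0.0]
contact_force: [0.2, -0.2, 1.1]
opening: 0.0289
grip_force: 30.0
```

{"op": "jog_arm", "data": {
  "increments": [
    [0,0,-10,0,0,0,15],
    [0,0,-30,0,0,0,15],
    [0,0,-40,0,0,0,15],
    [0,0,-33,0,0,0,15],
    [0,0,0,0,0,0.1,15],
    [0,0,0,0,0,0.16,15],
    [0,0,0,0,0,0.15,15],
    [26,0,0,0,0,0,15],
    [40,2,0,0,0,0,15],
    [40,2,0,0,0,0,15],
    [40,2,0,0,0,0,15],
    [40,2,0,0,0,0,15],
    [40,2,0,0,0,0,15],
    [40,2,0,0,0,0,15],
    [40,2,0,0,0,0,15],
    [30,0,0,0,0,0,15],
    [10,0,0,0,0,0,15],
    [0,0,0,0,0,0,15],
    [0,0,0,0,0,0,15]
  ]
}}

```text
t: 17.55
ee_pos: [0.5402, 0.0982, 0.1602]
tool_rot: [2.33, 2.107, -0.0]
contact_force: [-0.5, -0.7, -1.5]
opening: 0.0287
grip_force: 30.0
```

```bash
python3 - <<'E'
from h import *
np.set_printoptions(precision=4,suppress=True)
s=robot.observe(); M=R.from_rotvec(s["tool_rot"]).as_matrix(); print(s["t"],s["ee_pos"],M[:,1],s["opening"],s["grip_force"])
im=robot.snapshot("wrist"); cv2.imwrite("pics/w3.png",im[100:340,220:420,::-1].repeat(2,0).repeat(2,1))
for c in ("wrist","scene"):
  if c=="scene": robot.snapshot(c)
  for n,z in dict(jig=0,carriage_tab=.085,heatsink=.01).items():
    for r in robot.pinpoint(c,n)[:1]: print(c,n,round(r["score"],2),np.round(r["location"]),onz(c,r["location"],z))
E
```

```text
17.55 [0.5402 0.0982 0.1602] [ 0.995  -0.1     0.0001] 0.0286639276877999 29.99227523803711
wrist jig 0.76 [312. 229.] [0.5395 0.0799 0.    ]
wrist carriage_tab 0.74 [309. 316.] [0.5314 0.0271 0.085 ]
wrist heatsink 0.93 [306. 190.] [0.5379 0.1226 0.01  ]
scene jig 0.81 [382. 285.] [0.5364 0.0772 0.    ]
scene carriage_tab 0.86 [362. 248.] [0.5265 0.0201 0.085 ]
scene heatsink 0.8 [402. 289.] [0.5379 0.124  0.01  ]
```

View pics/w3.png

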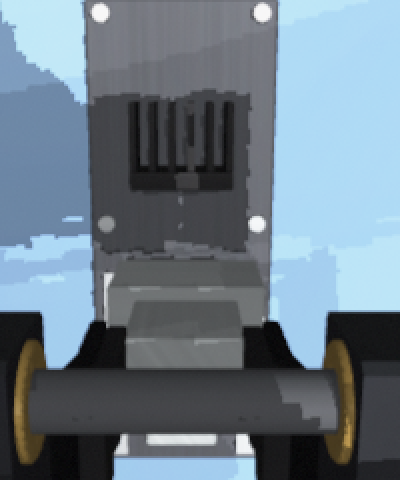

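The spacer is held square, its body at (185,290), and lined up with the jig. The heat sink front is at (180,188). Lowering it into the gap.

{"op": "jog_arm", "data": {
  "increments": [
    [2,0,20,0,0,0,15],
    [0,0,30,0,0,0,15],
    [0,0,25,0,0,0,15],
    [0,0,15,0,0,0,15],
    [0,0,10,0,0,0,15],
    [0,0,6,0,0,0,15],
    [0,0,2,0,0,0,15],
    [0,0,1,0,0,0,15],
    [0,0,0,0,0,0,15]
  ]
}}

```text
t: 19.08
ee_pos: [0.5406, 0.1021, 0.0514]
tool_rot: [2.327, 2.11, 0.001]
contact_force: [0.2, 0.3, -1.5]
opening: 0.0291
grip_force: 30.0
```

{"op": "jog_arm", "data": {
  "increments": [
    [0,0,1,0,0,0,15],
    [0,0,1,0,0,0,15],
    [0,0,0.5,0,0,0,15],
    [0,0,0,0,0,0,15]
  ]
}}

```text
t: 19.58
ee_pos: [0.5408, 0.1021, 0.049]
tool_rot: [2.327, 2.11, 0.001]
contact_force: [0.0, -0.2, 4.2]
opening: 0.0288
grip_force: 30.0
```

{"op": "jog_arm", "data": {
  "increments": [
    [0,0,0,0,0,0,35],
    [0,0,0,0,0,0,50],
    [0,0,0,0,0,0,60],
    [0,0,0,0,0,0,60],
    [0,0,0,0,0,0,60],
    [0,0,-10,0,0,0,60],
    [0,0,-30,0,0,0,60],
    [0,0,-40,0,0,0,60],
    [0,0,-40,0,0,0,40],
    [0,0,0,0,0,0,20],
    [0,0,0,0,0,0,20]
  ]
}}

```text
t: 20.95
ee_pos: [0.5402, 0.102, 0.1685]
tool_rot: [-2.327, -2.11, -0.0]
contact_force: [-0.1, -0.4, -0.4]
opening: 0.0377
grip_force: 0.0
```

```bash
python3 - <<'E'
from h import *
np.set_printoptions(precision=4,suppress=True)
s=robot.observe(); print(s["t"],s["ee_pos"])
im=robot.snapshot("scene"); cv2.imwrite("pics/s4.png",cv2.resize(im[220:330,320:460,::-1],None,fx=4,fy=4,interpolation=cv2.INTER_CUBIC))
robot.snapshot("wrist")
for c in ("wrist","scene"):
  for n,z in dict(carriage_tab=.085,spacer0=.01).items():
    for r in robot.pinpoint(c,n)[:4]: print(c,n,round(r["score"],2),np.round(r["location"]),onz(c,r["location"],z))
E
```

```text
20.95 [0.5402 0.102  0.1685]
wrist carriage_tab 0.65 [311. 315.] [0.532  0.0272 0.085 ]
wrist spacer0 0.62 [314. 213.] [0.5423 0.1005 0.01  ]
scene carriage_tab 0.59 [364. 247.] [0.5216 0.0232 0.085 ]
scene carriage_tab 0.22 [332. 333.] [0.7621 0.0568 0.085 ]
scene spacer0 0.84 [255. 234.] [ 0.5196 -0.2695  0.01  ]
scene spacer0 0.71 [257. 201.] [ 0.4012 -0.335   0.01  ]
scene spacer0 0.7 [391. 286.] [0.5409 0.1003 0.01  ]
scene spacer0 0.68 [244. 228.] [ 0.5107 -0.3092  0.01  ]
```

View pics/s4.png

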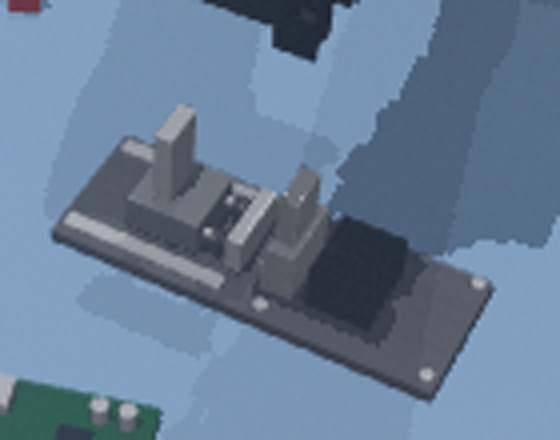

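The scene crop shows the spacer upright and square in the gap at (295,235), between the press plate and the heat sink. Next I grip the carriage tab at (175,150) across its width.

{"op": "jog_arm", "data": {
  "increments": [
    [-27,0,0,0,0,0,75],
    [-30,0,0,0,0,0,75],
    [-20,0,0,0,0,0,75],
    [0,0,20,0,0,0,75],
    [0,0,35,0,0,0,75],
    [0,0,35,0,0,0,75],
    [0,0,20,0,0,0,75],
    [0,0,10,0,0,0,75],
    [0,0,3,0,0,0,75],
    [0,0,0,0,0,0,60],
    [0,0,0,0,0,0,40],
    [0,0,0,0,0,0,15],
    [0,0,0,0,0,0,15],
    [0,0,0,0,0,0,15],
    [0,0,0,0,0,0,15],
    [0,0,0,0,0,0,15]
  ]
}}

```text
t: 23.25
ee_pos: [0.5317, 0.0255, 0.0455]
tool_rot: [-2.326, -2.109, 0.002]
contact_force: [-5.0, 0.5, 6.3]
opening: 0.0297
grip_force: 30.0
```

{"op": "jog_arm", "data": {
  "increments": [
    [2,0,0,0,0,0,15],
    [3,0,0,0,0,0,15],
    [3,0,0,0,0,0,15],
    [3,0,0,0,0,0,15],
    [3,0,0,0,0,0,15],
    [0,0,0,0,0,0,15],
    [0,0,0,0,0,0,15]
  ]
}}

```text
t: 24.12
ee_pos: [0.533, 0.0387, 0.0455]
tool_rot: [-2.327, -2.108, 0.003]
contact_force: [-6.4, -1.6, 6.5]
opening: 0.0299
grip_force: 30.0
```

{"op": "jog_arm", "data": {
  "increments": [
    [2,0,0,0,0,0,15],
    [2,0,0,0,0,0,15],
    [2,0,0,0,0,0,15],
    [0,0,0,0,0,0,15],
    [0,0,0,0,0,0,15]
  ]
}}

```text
t: 24.75
ee_pos: [0.5336, 0.0445, 0.0455]
tool_rot: [-2.327, -2.108, 0.003]
contact_force: [-6.1, -2.1, 5.9]
opening: 0.0293
grip_force: 30.0
```

{"op": "jog_arm", "data": {
  "increments": [
    [2,0,0,0,0,0,15],
    [0,0,0,0,0,0,15],
    [0,0,0,0,0,0,15]
  ]
}}

```text
t: 25.12
ee_pos: [0.5338, 0.0464, 0.0455]
tool_rot: [-2.327, -2.108, 0.004]
contact_force: [-4.4, -2.1, 6.6]
opening: 0.0295
grip_force: 30.0
```

{"op": "jog_arm", "data": {
  "increments": [
    [2,0,0,0,0,0,15],
    [0,0,0,0,0,0,15],
    [0,0,0,0,0,0,15]
  ]
}}

```text
t: 25.5
ee_pos: [0.534, 0.048, 0.0455]
tool_rot: [-2.328, -2.108, 0.004]
contact_force: [-4.8, -3.2, 5.7]
opening: 0.0296
grip_force: 30.0
```

The force is rising at about 22 mm of travel, so the stack is making contact.

{"op": "jog_arm", "data": {
  "increments": [
    [2,0,0,0,0,0,15],
    [0,0,0,0,0,0,15],
    [0,0,0,0,0,0,15]
  ]
}}

```text
t: 25.88
ee_pos: [0.5341, 0.0496, 0.0455]
tool_rot: [-2.328, -2.108, 0.005]
contact_force: [-5.7, -5.3, 7.3]
opening: 0.0299
grip_force: 30.0
```

{"op": "jog_arm", "data": {
  "increments": [
    [1.5,0,0,0,0,0,15],
    [0,0,0,0,0,0,15],
    [0,0,0,0,0,0,15]
  ]
}}

```text
t: 26.25
ee_pos: [0.5342, 0.0508, 0.0455]
tool_rot: [-2.329, -2.108, 0.005]
contact_force: [-6.1, -5.5, 7.0]
opening: 0.0297
grip_force: 30.0
```

{"op": "jog_arm", "data": {
  "increments": [
    [1.3,0,0,0,0,0,15],
    [0,0,0,0,0,0,15],
    [0,0,0,0,0,0,15],
    [0,0,0,0,0,0,15],
    [0,0,0,0,0,0,15]
  ]
}}

```text
t: 26.88
ee_pos: [0.5343, 0.0517, 0.0455]
tool_rot: [-2.329, -2.108, 0.006]
contact_force: [-6.3, -7.3, 6.9]
opening: 0.0296
grip_force: 30.0
```

```bash
python3 - <<'E'
from h import *
np.set_printoptions(precision=4,suppress=True)
f=[];im=robot.snapshot("scene")
for i in range(6):
    s=robot.observe(); f.append(s["contact_force"]); robot.snapshot("scene")
print(np.mean(f,0),s["ee_pos"],s["t"])
for n in ("capacitor","spacer0"):
  for r in robot.pinpoint("scene",n)[:4]: print(n,round(r["score"],2),np.round(r["location"]),onz("scene",r["location"],.01))
cv2.imwrite("pics/s5.png",cv2.resize(im[220:330,320:460,::-1],None,fx=4,fy=4,interpolation=cv2.INTER_CUBIC))
E
```

```text
[-6.0791 -6.4808  8.0291] [0.5343 0.0517 0.0455] 27.175
spacer0 0.86 [242. 227.] [ 0.5084 -0.3173  0.01  ]
spacer0 0.73 [305. 191.] [ 0.3086 -0.2385  0.01  ]
spacer0 0.69 [256. 234.] [ 0.5189 -0.2679  0.01  ]
spacer0 0.69 [258. 198.] [ 0.3888 -0.3415  0.01  ]
```

View pics/s5.png

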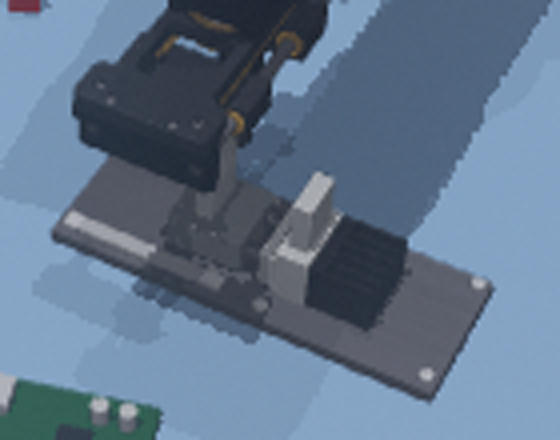

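The picture shows the spacer upright and flush between the press plate and the heat sink at (300,245), with the gripper holding the tab. The squeeze is about 4 N at 26 mm of travel, so the spring is about 5 mm in. Handing in.

```bash
python3 -c "
from bench import robot
print(robot.sign_off())"
```

```text
the job is handed in; nothing more can be done
None
```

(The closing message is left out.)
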